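# Change the sample on the titration stirrer

## Task

Change the sample on the stirrer: first clear the used open beaker off the stirrer plate, and the tall round jar and the square bottle that stand in the way of the sample, into the side tray; then take the low lidded sample cup from behind where those two stood and set it on the middle of the round stirrer plate; last put the jar back in the middle of the round mat and the square bottle back in the middle of the square mat, leaving the beaker in the tray. Keep everything upright, set things down rather than drop them, let go of each, and leave the reagent bottle and the hand controller where they are.

Things in the scene. Friction and masses are not known exactly. Their poses are not given: they have to be found in the camera images.
- sample_cup: The sample: low white cup with a grey lid, round, 50 mm across (48 at the foot), 42 mm tall, 0.09 kg or so. Origin at the centre of its underside, z up. Starts on the white rack plate, on its +x side, about 70 mm from each of the jar and the square bottle, which stand on its robot side to left and right and leave no room for a gripper.
- jar: Tall round amber jar with a black lid and paper label: 56 mm across up to 88 mm, lid 52 mm across, 114 mm tall in all, about 0.25 kg. Origin at the centre of its underside, z up. Starts on the round mat.
- square_bottle: Square amber bottle with paper label: body 48 x 48 mm (sides along its x and y axes) up to 88 mm, then a round black cap 34 mm across, 114 mm tall in all, about 0.25 kg. Origin at the centre of its underside, z up. Starts on the square mat, turned up to 0.3 rad against it.
- beaker: Used beaker: open white plastic cup, empty, rim 60 mm across (a little narrower at the foot), 75 mm tall, wall 4 mm, 0.1 kg. Origin at the centre of its underside, z up. Starts on the stirrer plate.
- round_mat: Home of the jar: flat black round mat, 74 mm across, level to 1 mm with the upper face (12 mm above the bench) of the fixed white rack plate. Origin at the mat's centre at that face, so a thing on it stands at this height; z up, x and y along the rack's sides. The two mats lie side by side along y, 110 mm apart; which is left changes.
- square_mat: Home of the square bottle: like the round mat but square, 70 x 70 mm, sides along its x and y axes; origin likewise, axes parallel to the round mat's. The rack plate, 190 mm in x by 220 mm in y, is centred between the two mats and has a lip 12 mm above its face along the +x edge.
- tray: Side area: fixed white open tray, 290 mm along its x axis, 130 mm along its y axis, rim 20 mm high, walls and floor 5 mm thick (floor 5 mm above the bench). Origin at the centre of its underside, z up. Stands on the bench to the left or the right; room for three things in a row along x, 90 mm apart.
- stirrer: Stirrer: fixed white box 210 x 140 mm, 46 mm high, with a dark round steel plate 96 mm across, its face 50 mm above the bench. Origin at bench height under the plate's centre, z up. The box reaches 70 mm to -x and 140 mm to +x of it; a stand rod 12 mm thick, 216 mm high, with a small clamp on top, rises 120 mm to +x of it. Stands on the other side than the tray.
- reagent_bottle: Bystander, not to be disturbed: round amber bottle with green cap, 60 mm across, 120 mm tall, on the bench beyond the work to the left. Origin at the centre of its underside.
- controller: Bystander, not to be disturbed: white hand controller, 100 x 62 mm, 28 mm high, lying on the bench beyond the work to the right. Origin at the centre of its underside.

How it is judged (in metres and radians):
On the way, in this order (a step that is already met when the one before it is completed fails the run):
1. the beaker, the jar and the square bottle all stand released in the side tray (x of beaker in the frame of tray between -0.125 and 0.125 m and y of beaker in the frame of tray between -0.045 and 0.045 m and z of each of beaker, jar, square_bottle in the frame of tray below 0.012 m and contact force between each of beaker, jar, square_bottle and the fingers below 0.1 N and linear speed of each of beaker, jar, square_bottle below 0.02 m/s and angle between each of beaker, jar, square_bottle's own z axis and vertical below 0.1 rad and x of jar in the frame of tray between -0.125 and 0.125 m and y of jar in the frame of tray between -0.045 and 0.045 m and x of square_bottle in the frame of tray between -0.125 and 0.125 m and y of square_bottle in the frame of tray between -0.045 and 0.045 m), for 0.2 s.
2. the sample cup stands released on the middle of the stirrer plate, the other three still in the tray (all of step 1 and horizontal distance between sample_cup and stirrer below 0.015 m and z of sample_cup in the frame of stirrer between 0.044 and 0.056 m and contact force between sample_cup and the fingers below 0.1 N and linear speed of sample_cup below 0.02 m/s and angle between sample_cup's own z axis and vertical below 0.1 rad), for 0.2 s.
At the end, for the whole second after the job is handed in: The sample cup stands upright on the stirrer plate, within 15 mm of its centre; the jar stands upright within 12 mm of the centre of the round mat and the square bottle within 12 mm of the centre of the square mat; the beaker stands upright on the floor of the tray; all are at rest and released (horizontal distance between sample_cup and stirrer below 0.015 m and z of sample_cup in the frame of stirrer between 0.044 and 0.056 m and contact force between each of sample_cup, beaker, jar, square_bottle and the fingers below 0.1 N and linear speed of each of sample_cup, beaker, jar, square_bottle below 0.02 m/s and angle between each of sample_cup, beaker, jar, square_bottle's own z axis and vertical below 0.1 rad and x of beaker in the frame of tray between -0.125 and 0.125 m and y of beaker in the frame of tray between -0.045 and 0.045 m and z of beaker in the frame of tray below 0.012 m and horizontal distance between jar and round_mat below 0.012 m and z of jar in the frame of round_mat below 0.006 m and horizontal distance between square_bottle and square_mat below 0.012 m and z of square_bottle in the frame of square_mat below 0.006 m); the robot touches nothing.
It fails at once if the beaker, jar, square bottle or sample cup is tipped over (angle between any of jar, square_bottle, sample_cup, beaker's own z axis and vertical above 0.5 rad).
It fails at once if one of these four is dropped: well above its support with nothing holding it ((height (world z) of jar above 0.06 m and contact force between jar and anything else below 0.02 N) or (height (world z) of square_bottle above 0.06 m and contact force between square_bottle and anything else below 0.02 N) or (height (world z) of sample_cup above 0.1 m and contact force between sample_cup and anything else below 0.02 N) or (height (world z) of beaker above 0.1 m and contact force between beaker and anything else below 0.02 N)).
It fails at once if the reagent bottle is pushed away or knocked over (distance of reagent_bottle from where it was at the start of the episode above 0.03 m or angle between reagent_bottle's own z axis and vertical above 0.5 rad).
It fails at once if the hand controller is pushed away or knocked over (distance of controller from where it was at the start of the episode above 0.03 m or angle between controller's own z axis and vertical above 0.5 rad).
It also fails if it takes over 134 s, if anything falls off the work surface, if the arm or the gripper's body presses on something with over 40 N, if the wrist force passes 120 N, or if a joint passes its speed limit or range.

## Robot

A 6-joint arm with a two-finger parallel gripper is mounted at the origin on the work surface. World frame = base frame: x ahead of the robot, y to its left, z up, the work surface at z = 0. Lengths are in mm, angles in rad, forces in N, time in s.
With the tool pointing down it reaches from about 400 to 825 mm from the base axis. Payload 7 kg.
Tool frame: the origin (TCP) lies at the very end of the fingers, on their centre line; the grasp point (between the pads) lies 19 mm behind it; z points along the fingers, y is the line along which they close (so a half turn about z gives the same grasp; the last joint's range is limited). The gripper opens to 88 mm and grips with 3 to 60 N. Pads are 19 mm wide; open, the fingers measure 130 mm over their backs; the gripper's body (78 mm by 193 mm) begins 47 mm behind the grasp point.
Start: joints at [-1.053, 0.359, 0.012, 0, -1.224, -0.288], TCP at [153.728, -657.239, 226.561] pointing down, gripper open.
Joint ranges: [-3.07, 3.07], [-1.43, 2.12], [-1.02, 1.25], [-3.03, 1.67], [-3.05, -0], [-3.03, 3.03]. Speed limits (rad/s): [2.39, 2.39, 3.01, 3.14, 3.14, 3.14].

## Interface

Orientations are given as a unit quaternion [x, y, z, w].
In Python, from plant import bot gives the robot as it stands. Calls block until the motion is done:
- bot.move_ptp(position, orientation): joint-space move of the TCP to a pose.
- bot.line_to(position, velocity=150, ori=None): straight line of the TCP; ori=None keeps the orientation; velocity is the mean speed in mm/s.
- bot.move_joints(angles): joint-space move.
- bot.move_gripper(opening, force=None): finger opening in mm; force is the grip in N (None keeps the last); returns when the fingers have stopped.
- bot.pause(seconds).
- bot.solve_ik(position, orientation): joint angles nearest the present ones, or None.
- bot.read_state(): the state.
- bot.camera(name): name is "scene" or "side" or "wrist"; returns the picture (384x512x3 uint8, red, green, blue); there is no depth.
- bot.get_calibration(name): a dict with "fx", "fy", "cx", "cy" (pixels), "view" (4x4, takes a point from world to camera coordinates); the wrist camera has in their place "T_tool_cam" (4x4, takes a point from camera to tool coordinates, whose origin is the TCP and whose axes are the flange's). Camera axes: x right, y up, looking along -z (the intrinsics and any distortion apply to the point x, -y, -z); pixel columns grow to the right and rows downward; lengths in mm; the calibration is good to about 2 mm. A picture is of the moment at which its call begins: read the wrist's pose just before it. get_calibration takes no time and is no camera call.
A pose or a line that the arm cannot do raises bot.Unreachable and nothing moves.
- bot.close_job(): hands the job in; it is judged then, once.
The state is a dict: "t": time; "joint_pos": joint angles; "qvel": joint speeds; "tau": joint torques, N m; "tcp_pos": TCP position; "eef_rot": TCP orientation; "contact_force": force on the tool from outside, world axes, zero at the start; "moment": the same for the moment, N m; "width": finger opening in mm; "finger_force": force on a finger pad.
Only numpy, scipy, OpenCV 4.12 (cv2) and the standard library are available. Lean on these libraries where they do the work, as an engineer would, in place of code of your own. Each camera call takes 0.05 s, during which the arm holds its last target. There are 200 camera calls.

## Working session

There is one attempt and no reset: what is moved stays moved. The work goes in short steps, each a Python script; the robot and the scene stay as the last script left them, time stands still between calls to the robot, and variables do not carry over. Pictures are saved under pics/ and viewed, at most 14 in all, crops included, and the job is handed in when it is done.

```bash
ls; mkdir -p pics; python3 - <<'E'
from plant import bot
import cv2,numpy as np
for n in ["scene","side","wrist"]:
    im=bot.camera(n); cv2.imwrite(f"pics/{n}0.png",im[:,:,::-1])
    c=bot.get_calibration(n); print(n,{k:np.round(v,3).tolist() if not isinstance(v,str) else v for k,v in c.items()})
print(bot.read_state())
E
```

```text
pics
scene {'fx': 396.294, 'fy': 396.294, 'cx': 254.629, 'cy': 194.154, 'view': [[-0.486, 0.874, 0.014, 289.34], [-0.546, -0.316, 0.776, 273.096], [0.682, 0.369, 0.631, -1280.213], [0.0, 0.0, 0.0, 1.0]]}
side {'fx': 431.445, 'fy': 431.445, 'cx': 260.255, 'cy': 184.641, 'view': [[-0.745, -0.668, -0.009, 466.606], [0.48, -0.545, 0.687, -335.855], [-0.463, 0.507, 0.726, -635.497], [0.0, 0.0, 0.0, 1.0]]}
wrist {'fx': 321.48, 'fy': 321.48, 'cx': 254.131, 'cy': 188.303, 'T_tool_cam': [[-0.0, 0.965, 0.263, 70.753], [1.0, 0.0, 0.0, 0.571], [0.0, 0.263, -0.965, -157.803], [0.0, 0.0, 0.0, 1.0]]}
{'t': 0.15, 'joint_pos': array([-1.05289596e+00,  3.59227451e-01,  1.12981232e-02, -2.31964963e-04,
       -1.22408033e+00, -2.88099061e-01]), 'qvel': array([-0.0007396 , -0.00167645,  0.00328722,  0.0017913 ,  0.0003093 ,
       -0.00164651]), 'tau': array([ 3.49646439e-05, -5.83277929e+01,  2.93290079e+01,  7.00102597e+00,
        8.83175468e-03, -9.62392005e-05]), 'tcp_pos': array([ 153.6471997 , -656.92545597,  225.85122819]), 'eef_rot': array([-1.14608758e-01,  9.93410516e-01,  6.00834592e-04, -1.37601590e-04]), 'contact_force': array([ 0.1231892 ,  0.57030563, -0.52136168]), 'moment': array([ 0.01571098,  0.0438985 , -0.0009619 ]), 'finger_force': 0.0, 'width': 87.41584492759877}
```

View pics/scene0.png

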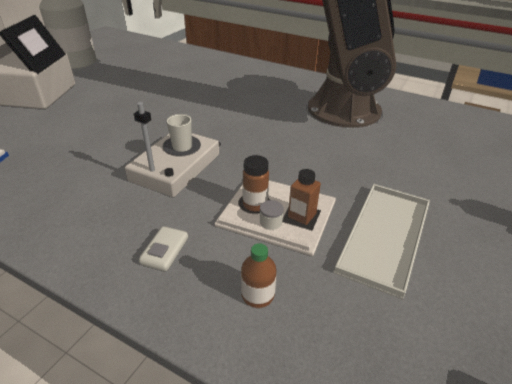

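View pics/side0.png

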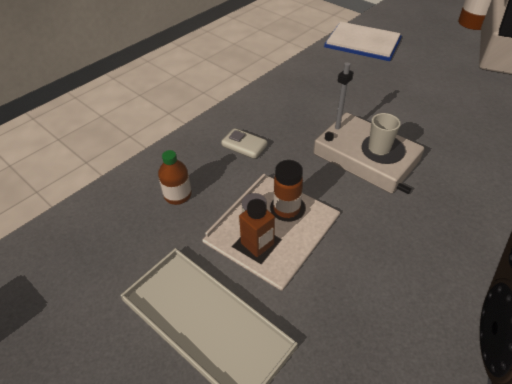

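The scene view shows the stirrer with the beaker at (180,140) on the robot's right (-y). The rack is at (277,210), with the jar's lid at (256,163), the bottle's cap at (307,178) and the cup at (272,214). The tray is at (385,237) on the +y side. The side view agrees: jar lid (289,170), bottle cap (257,208), plate (383,149), tray (207,320).

```bash
cat > h.py <<'E'
from plant import bot
import numpy as np, cv2
from scipy.spatial.transform import Rotation as R
def cam(name, st=None):
    """K (3x3), world->cv-camera 4x4"""
    c=bot.get_calibration(name); K=np.array([[c['fx'],0,c['cx']],[0,c['fy'],c['cy']],[0,0,1]])
    if name=='wrist':
        T=np.eye(4); T[:3,:3]=R.from_quat(st['eef_rot']).as_matrix(); T[:3,3]=st['tcp_pos']
        V=np.linalg.inv(T@np.array(c['T_tool_cam']))
    else: V=np.array(c['view'])
    return K, np.diag([1,-1,-1,1])@V
def ray(kv,uv):
    K,V=kv; d=V[:3,:3].T@np.linalg.solve(K,[*uv,1]); return -V[:3,:3].T@V[:3,3], d/np.linalg.norm(d)
def tri(obs):
    A=np.zeros((3,3)); b=np.zeros(3)
    for kv,uv in obs:
        o,d=ray(kv,uv); P=np.eye(3)-np.outer(d,d); A+=P; b+=P@o
    x=np.linalg.solve(A,b)
    return x, [round(float(np.linalg.norm((np.eye(3)-np.outer(d,d))@(x-o))),1) for o,d in (ray(*q) for q in obs)]
def onz(kv,uv,z):
    o,d=ray(kv,uv); return o+d*(z-o[2])/d[2]
def proj(kv,p):
    K,V=kv; q=K@(V[:3,:3]@np.asarray(p,float)+V[:3,3]); return q[:2]/q[2]
def down(yaw):
    """tool down, closing line (tool y) at angle yaw from world y"""
    return (R.from_euler('z',yaw)*R.from_quat([0,1,0,0])).as_quat()
def snap(name,tag):
    st=bot.read_state(); im=bot.camera(name); cv2.imwrite(f'pics/{tag}.png',im[:,:,::-1]); np.save(f'pics/{tag}.npy',np.r_[st['tcp_pos'],st['eef_rot']]); return im
def wk(tag):
    a=np.load(f'pics/{tag}.npy'); return cam('wrist',{'tcp_pos':a[:3],'eef_rot':a[3:]})
E
python3 - <<'E'
from h import *
s,d=cam('scene'),cam('side')
for n,a,b in [('jar',(256,163),(289,169)),('bot',(307,177),(257,207)),('beaker rim',(180,120),(385,121))]:
    print(n,tri([(s,a),(d,b)]))
print('plate',onz(s,(181,145),50),onz(d,(383,149),50))
for uv in [(378,187),(429,202),(402,287),(340,267)]: print('tray s',onz(s,uv,20))
for uv in [(178,252),(293,343),(122,296)]: print('tray d',onz(d,uv,20))
print('controller',onz(s,(165,247),28),'reagent',onz(s,(259,252),120))
# where the wrist camera looks (yaw options)
for yaw in (0,np.pi):
    print(yaw,R.from_quat(down(yaw)).as_matrix()@np.array(bot.get_calibration('wrist')['T_tool_cam'])[:3,3])
    for p in ([520,0,330],[520,230,330],[500,-230,330]):
        print(bot.solve_ik(p,down(yaw)))
E
```

```text
jar (array([566.08232535, -15.27500892, 123.66282308]), [0.2, 0.2])
bot (array([550.83345374,  92.60717425, 118.75995438]), [1.0, 1.0])
beaker rim (array([ 503.88664295, -257.96080457,  126.91760248]), [0.1, 0.1])
plate [ 498.04769761 -269.35815609   50.        ] [ 494.48111901 -263.13593275   50.        ]
tray s [375.99805812 210.12058818  20.        ]
tray s [372.50133859 325.40300181  20.        ]
tray s [642.82714922 327.25010979  20.        ]
tray s [653.81682171 214.96913044  20.        ]
tray d [645.51015937 210.98948732  20.        ]
tray d [373.54854555 203.55788469  20.        ]
tray d [648.27790054 336.13526008  20.        ]
controller [781.43563891 -94.9192146   28.        ] reagent [777.84749522 107.39175013 120.        ]
0 [-70.75303414   0.570604   157.80275394]
[ 0.37776734  0.04803641 -0.15099955  0.         -1.37176037 -1.94856367]
[ 0.76051022  0.13322401 -0.05561879  0.         -1.38195353 -2.33130655]
[-0.07517171  0.10146424 -0.09229311  0.         -1.37703898 -1.49562462]
3.141592653589793 [ 70.75303414  -0.570604   157.80275394]
[ 0.37776734  0.04803641 -0.15099955  0.         -1.37176037  1.19302899]
[ 0.76051022  0.13322401 -0.05561879  0.         -1.38195353  0.8102861 ]
[-0.07517171  0.10146424 -0.09229311  0.         -1.37703898  1.64596803]
```

```bash
python3 - <<'E'
from h import *
p=bot.read_state()['tcp_pos']; bot.line_to([p[0],p[1],340],200)
for tag,q in [('wA',[470,-240,300]),('wB',[480,-90,300]),('wC',[500,60,300]),('wD',[460,240,260])]:
    bot.move_ptp(q,down(0)); bot.pause(.3); snap('wrist',tag)
ims=[cv2.imread(f'pics/{t}.png') for t in ('wA','wB','wC','wD')]
m=np.vstack([np.hstack(ims[:2]),np.hstack(ims[2:])]); print(bot.read_state()['t'])
E
```

```text
6.25
```

View pics/wA.png

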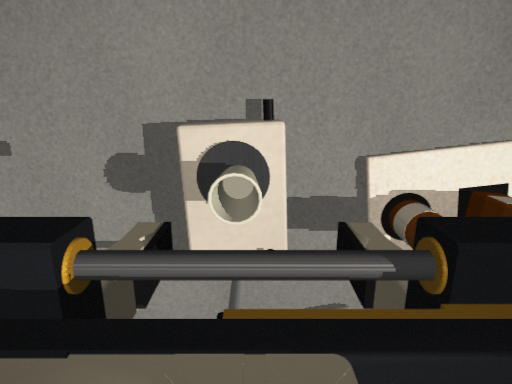

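View pics/wB.png

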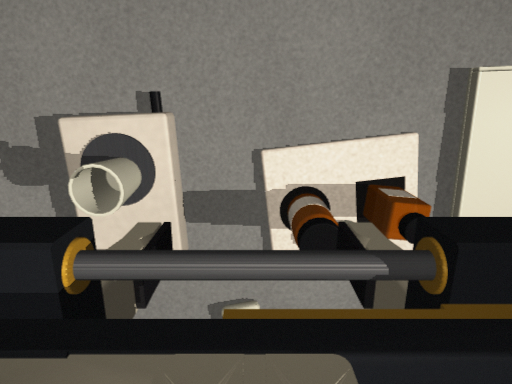

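View pics/wC.png

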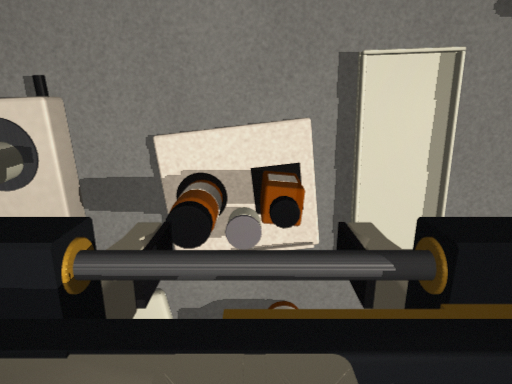

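View pics/wD.png

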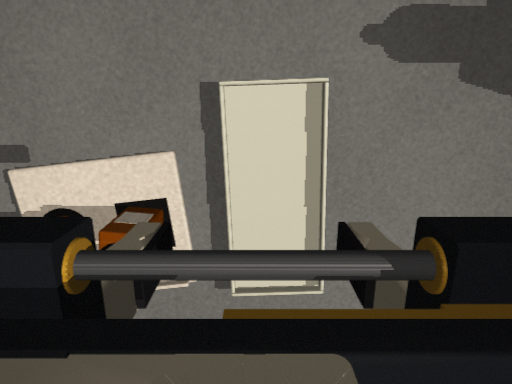

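wA shows the plate circle centred at about (233.5,177) and the beaker rim at (235,199). In wC the jar lid is at (190,223), the cap at (285,211), the cup lid at (243,230), and the rack corners at (153,136) and (311,119). wD shows the tray rim corners at (221,83), (327,79), (233,294) and (324,291).

```bash
python3 - <<'E'
from h import *
from scipy.optimize import least_squares
s,d=cam('scene'),cam('side'); A,B,C,D=[wk('w'+k) for k in 'ABCD']
print('jar lid',tri([(C,(190,223)),(B,(319,233)),(s,(256,163)),(d,(289,169))]))
print('cap',tri([(C,(285,211)),(B,(413,225)),(s,(307,177)),(d,(257,207))]))
print('cup lid',tri([(C,(243,230)),(s,(272,208))]), onz(C,(243,230),54))
print('rim',tri([(A,(235,199)),(B,(96,189)),(s,(180,120)),(d,(385,121))]), tri([(A,(235,199)),(B,(96,189))]))
print('plate',tri([(A,(233.5,177)),(B,(118,170)),(s,(182,146)),(d,(383,149))]),onz(A,(233.5,177),50),onz(B,(118,170),50))
print('mat',onz(C,(202,198),12),onz(B,(305,211),12))
def fit(name,obs,x0):
    def res(p):
        c,sn=np.cos(p[2]),np.sin(p[2]); r=[]
        for kv,uv,(X,Y,Z) in obs: r+=list(proj(kv,[p[0]+c*X-sn*Y,p[1]+sn*X+c*Y,(p[3] if Z is None else Z)])-uv)
        return r
    f=least_squares(res,x0,loss='soft_l1'); print(name,np.round(f.x,3),np.round(np.reshape(f.fun,(-1,2)),1).tolist())
fit('rack',[(C,(153,136),(-95,-110,None)),(C,(311,119),(-95,110,None)),(B,(262,151),(-95,-110,None)),(B,(417,134),(-95,110,None)),(D,(174,153),(-95,110,None)),(D,(10,170),(-95,-110,None))],[560,38,.13,12])
fit('tray',[(D,(221,82),(-145,-65,None)),(D,(328,79),(-145,65,None)),(D,(233,295),(145,-65,None)),(D,(324,292),(145,65,None)),(C,(357,53),(-145,-65,None)),(C,(464,48),(-145,65,None)),(B,(477,68),(-145,-65,None))],[510,270,0,20])
fit('stirrer',[(A,(179,127),(-70,-70,None)),(A,(285,122),(-70,70,None)),(B,(61,117),(-70,-70,None)),(B,(174,113),(-70,70,None))],[500,-265,0,46])
# bottle yaw: body top edge near robot in C, square mat edge
q1,q2=onz(C,(264,173),100),onz(C,(303,178),100)
print('square-mat edge',onz(C,(251,167),12),onz(C,(301,163),12))
b=cv2.imread('pics/wC.png'); cv2.imwrite('pics/crC.png',cv2.resize(b[110:250,140:330],None,fx=4,fy=4,interpolation=cv2.INTER_CUBIC))
E
```

```text
jar lid (array([561.18304711, -15.51868397, 120.21112982]), [3.0, 7.1, 2.0, 6.0])
cap (array([548.59193152,  92.20532215, 116.79299289]), [1.9, 3.5, 0.6, 3.2])
cup lid (array([599.44417807,  43.49381654,  50.32710903]), [0.8, 0.8]) [597.63587048  44.37088394  54.        ]
rim (array([ 502.02417111, -260.01726903,  125.36933559]), [0.8, 1.9, 0.3, 2.6]) (array([ 501.21399094, -260.7588199 ,  124.16096829]), [0.7, 0.7])
plate (array([ 496.05983877, -267.7235604 ,   46.31216555]), [0.6, 0.5, 0.4, 0.4]) [ 494.91620722 -266.95441116   50.        ] [ 495.29455734 -266.67407813   50.        ]
mat [565.21759018 -16.13703559  12.        ] [565.08045267 -16.07140012  12.        ]
rack [5.60177e+02 3.79800e+01 1.04000e-01 4.62100e+00] [[0.5, 0.3], [-0.5, 0.4], [-1.4, -0.5], [0.4, -0.0], [1.1, -0.4], [-0.4, 0.2]]
tray [5.11682e+02 2.69060e+02 3.50000e-02 1.26510e+01] [[-1.0, 1.0], [0.6, -0.2], [0.1, -0.1], [-0.3, -0.1], [5.3, -1.0], [-0.0, -0.0], [-0.7, 0.4]]
stirrer [ 4.97550e+02 -2.65817e+02  3.70000e-02  3.36060e+01] [[-0.6, -1.4], [1.2, -0.6], [1.0, 1.0], [-3.9, 0.7]]
square-mat edge [519.57877727  55.09659956  12.        ] [513.96412228 125.49053186  12.        ]
```

View pics/crC.png

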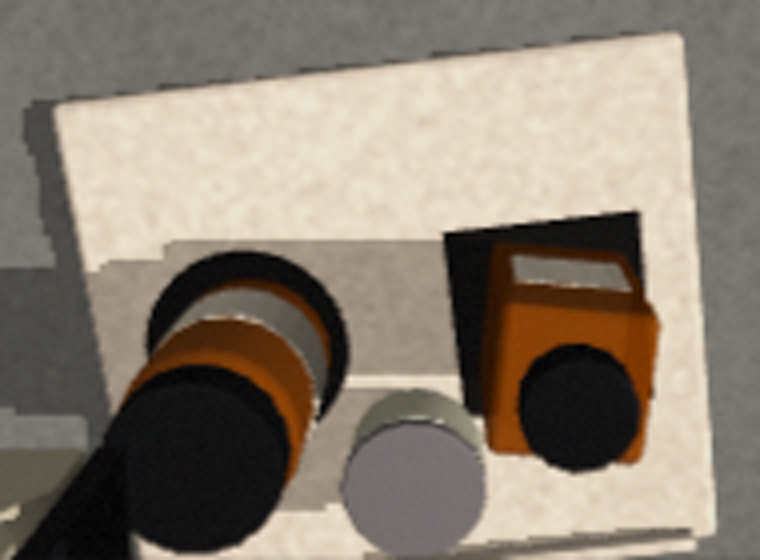

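The crop puts the bottle cap at full-image (284.7,211.8), the lid at (192,225) and the cup lid at (243.5,231.8). The bottle's body edges are turned about -0.11 rad and the rack about +0.10. The measured heights match the text to within a few mm, so I'll start moving.

```bash
cat >> h.py <<'E'
TRAY=(np.array([511.7,269.0]),0.035); CARRY=230
def tray_xy(x,y=0):
    c,s=np.cos(TRAY[1]),np.sin(TRAY[1]); return TRAY[0]+np.array([c*x-s*y,s*x+c*y])
def pick(xy,base,h,yaw,force,zc=CARRY,wide=88):
    bot.move_gripper(wide)
    bot.move_ptp([*xy,zc],down(yaw)); bot.line_to([*xy,base+h+25],300); bot.line_to([*xy,base+h],80)
    bot.move_gripper(0,force); w=bot.read_state()
    bot.line_to([*xy,base+h+15],60); bot.line_to([*xy,zc],300)
    v=bot.read_state(); print('picked w=%.1f F=%.1f -> w=%.1f F=%.1f fz=%.1f t=%.1f'%(w['width'],w['finger_force'],v['width'],v['finger_force'],v['contact_force'][2],v['t']))
def place(xy,base,h,yaw,zc=CARRY,opening=88):
    bot.line_to([*xy,zc],300,ori=down(yaw)); bot.line_to([*xy,base+h+20],300); bot.line_to([*xy,base+h+3],50); bot.pause(.2)
    f0=bot.read_state()['contact_force'][2]; z=base+h+3
    while z>base+h-5:
        z-=1; bot.line_to([*xy,z],25); f=bot.read_state()['contact_force'][2]
        if f-f0>3: break
    print('set z=%.1f (expected %.1f) df=%.1f'%(bot.read_state()['tcp_pos'][2],base+h,f-f0))
    bot.pause(.2); bot.move_gripper(opening); bot.pause(.2); bot.line_to([*xy,base+h+30],100); bot.line_to([*xy,zc],300)
    print('t=%.1f'%bot.read_state()['t'])
E
python3 - <<'E'
from h import *
s,d=cam('scene'),cam('side'); A,B,C,D=[wk('w'+k) for k in 'ABCD']
f=lambda z,*o: print(np.round([onz(k,u,z)[:2] for k,u in o],1).tolist())
f(125,(A,(235,199)),(B,(96,189)),(s,(180,120)),(d,(385,121)))
f(126,(C,(192,225)),(s,(256,162)),(d,(289,169)))
f(126,(C,(284.7,211.8)),(B,(413,225)),(s,(307,177)),(d,(257,207)))
f(54,(C,(243.5,231.8)),(s,(272,208)))
pick([501.5,-260],50,36,0.0,15,zc=260)
place(tray_xy(-90),5,36,0.035,zc=260)
E
```

```text
[[501.7, -260.8], [500.2, -260.2], [501.0, -260.5], [504.8, -260.1]]
[[561.6, -9.1], [566.0, -15.2], [564.7, -13.6]]
[[546.3, 92.9], [541.7, 84.8], [560.9, 97.0], [546.8, 95.9]]
[[600.3, 45.0], [603.4, 44.5]]
picked w=58.3 F=15.0 -> w=58.1 F=15.0 fz=-1.1 t=11.1
set z=40.8 (expected 41.0) df=10.3
t=17.9
```

```bash
python3 - <<'E'
from h import *
pick([564,-14.5],12,58,0.1,30)
place(tray_xy(0),5,58,0.035)
pick([549.5,93],12,58,-0.11,30)
place(tray_xy(90),5,58,0.035)
bot.move_ptp([480,110,300],down(0)); bot.pause(.3); snap('wrist','wE'); print(bot.read_state()['t'])
E
```

```text
picked w=55.3 F=30.0 -> w=55.5 F=30.0 fz=-3.1 t=22.0
set z=63.1 (expected 63.0) df=10.2
t=27.7
picked w=47.7 F=29.9 -> w=47.7 F=29.9 fz=-3.0 t=31.5
set z=63.1 (expected 63.0) df=7.3
t=36.9
38.1083
```

View pics/wE.png

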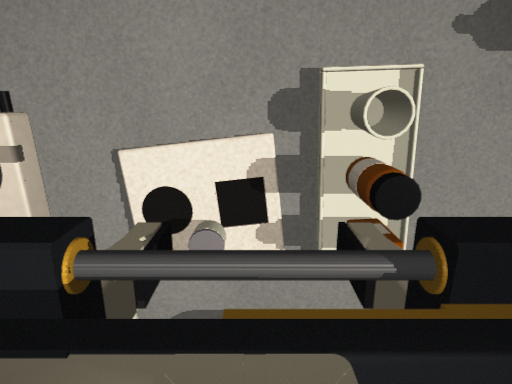

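wE shows both mats clear, round at about (167.5,211) and square at about (242,202). The beaker, jar and bottle stand in the tray, and the cup lid is near (207,240). I'll take two cleaner wrist views to refine the positions.

```bash
python3 - <<'E'
from h import *
for t,p in [('wF',[590,230,300]),('wG',[570,45,230])]:
    bot.move_ptp(p,down(0)); bot.pause(.3); snap('wrist',t)
print(bot.read_state()['t'])
E=wk('wE'); print(onz(E,(167.5,211),12),onz(E,(242,202),12),onz(E,(207,240),54))
a,b=cv2.imread('pics/wF.png')[:250],cv2.imread('pics/wG.png')[:250]
cv2.imwrite('pics/FG.png',np.vstack([a,b]))
E
```

```text
40.3167
[564.79536664 -16.21338655  12.        ] [550.9404018   92.93394015  12.        ] [591.74937452  46.56064376  54.        ]
```

View pics/FG.png

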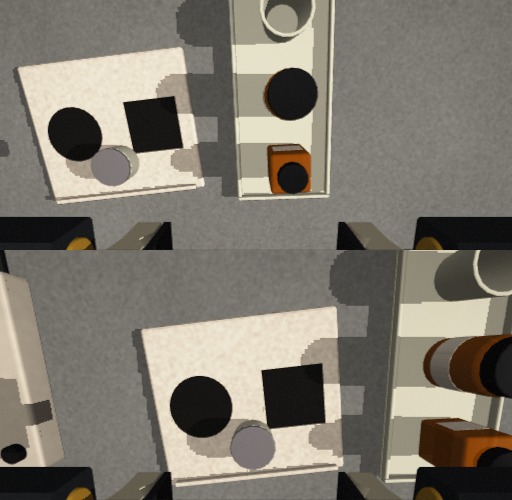

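FG: in wF the round mat is at (75,134), the square mat at (153.5,125.5), the cup lid at (111,167), the jar lid at (291,94) and the cap at (293,178). In wG the round mat is at (201,156.5), the square mat at (294,146.5) and the cup lid at (252.5,197).

```bash
python3 - <<'E'
from h import *
F,G,E=wk('wF'),wk('wG'),wk('wE')
for n,z,o in [('round',12,[(F,(75,134)),(G,(201,156.5)),(E,(167.5,211))]),('square',12,[(F,(153.5,125.5)),(G,(294,146.5)),(E,(242,202))]),('cup',54,[(F,(111,167)),(G,(252.5,197))])]:
    print(n,tri(o),np.round([onz(k,u,z)[:2] for k,u in o],1).tolist())
print('jar',onz(F,(291,94),119),tray_xy(0),'cap',onz(F,(293,178),119),tray_xy(90))
for uv in [(238,199),(329,196)]: print(onz(F,uv,20))
E
```

```text
round (array([563.28463024, -15.68991935,  14.10076797]), [0.4, 0.7, 0.7]) [[563.3, -16.4], [563.1, -16.5], [564.8, -16.2]]
square (array([551.39516002,  92.77984438,  11.72066533]), [0.6, 0.2, 0.4]) [[551.9, 92.6], [551.2, 92.9], [550.9, 92.9]]
cup (array([601.93766855,  44.43311238,  48.94853489]), [0.1, 0.1]) [[601.1, 46.7], [600.3, 44.5]]
jar [512.60120084 267.50260249 119.        ] [511.7 269. ] cap [600.13572008 272.26465762 119.        ] [601.64488063 272.14935691]
[654.62271918 207.03263832  20.        ]
[650.25735939 336.67592551  20.        ]
```

```bash
python3 - <<'E'
from h import *
pick([601,45],12,10,0.1,20)
place([495.8,-267],50,10,0.0)
bot.move_ptp([500,-200,300],down(0)); bot.pause(.3); snap('wrist','wH'); print(bot.read_state()['t'])
cv2.imwrite('pics/wHc.png',cv2.imread('pics/wH.png')[:260])
E
```

```text
picked w=49.1 F=20.0 -> w=49.4 F=20.0 fz=-1.1 t=43.9
set z=60.0 (expected 60.0) df=9.9
t=49.8
50.625
```

View pics/wHc.png

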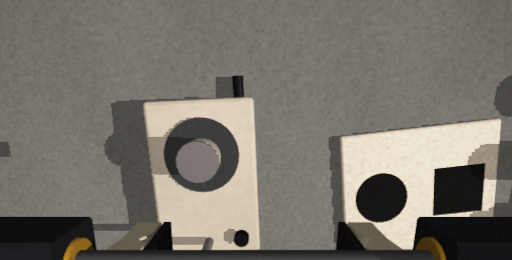

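The cup lid is at (198,162) on the plate centred at (201.5,154.5). I'll check the offset and then return the jar and bottle.

```bash
python3 - <<'E'
from h import *
H=wk('wH'); print('plate',onz(H,(201.5,154.5),50),'cup',onz(H,(198,162),92))
pick([512.2,268.5],5,58,0.035,30)
place([564,-16.2],12,58,0.1)
pick([601,272.2],5,58,0.035,30)
place([551.4,92.9],12,58,0.1)
bot.move_ptp([590,130,330],down(0)); bot.pause(.3); snap('wrist','wI'); print(bot.read_state()['t'])
cv2.imwrite('pics/wIc.png',cv2.imread('pics/wI.png')[:260])
E
```

```text
plate [ 494.28844881 -267.12698264   50.        ] cup [ 496.23238777 -264.58567662   92.        ]
picked w=55.0 F=30.0 -> w=55.3 F=30.0 fz=-3.0 t=55.4
set z=70.1 (expected 70.0) df=10.4
t=61.0
picked w=47.4 F=29.9 -> w=48.0 F=29.9 fz=-4.1 t=65.2
set z=70.0 (expected 70.0) df=9.8
t=70.5
71.4083
```

View pics/wIc.png

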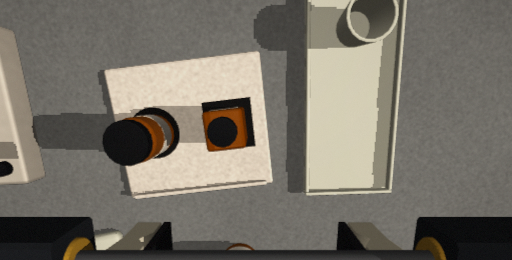

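The jar and bottle stand upright on their mats, with the jar lid at (129,142) and the cap at (222,131). The beaker is in the tray. I'll check the offsets in numbers before handing in.

```bash
python3 - <<'E'
from h import *
I=wk('wI'); j=onz(I,(129,142),126)[:2]; b=onz(I,(222,131),126)[:2]; print(j,b)
if np.hypot(*(j-[564,-16.2]))<8 and np.hypot(*(b-[551.4,92.9]))<8: print(bot.close_job())
E
```

```text
[562.96938368 -10.25291558] [550.84224782  94.24881299]
the job is handed in; nothing more can be done
None
```

The job is handed in; I haven't seen the verdict. By my last wrist views, the cup is within about 4 mm of the plate centre, the jar about 6 mm and the bottle about 2 mm from their mat centres, and the beaker is still in the tray.

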